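# Shut and lock the cover of the backup unit with its captive screws

### The arm

A 7-joint arm with a two-finger parallel gripper is mounted at the origin on a cart in front of the work surface, level with it; the furniture and walls round the work are solid. World frame = base frame: x ahead of the robot, y to its left, z up, the work surface at z = 0. Lengths are in m, angles in rad, forces in N, time in s.
With the tool pointing down it reaches from about 0.4 to 0.75 m from the base axis. Payload 19.5 kg.
Tool frame: the origin (TCP) lies at the very end of the fingers, on their centre line; the grasp point (between the pads) lies 19 mm behind it (env.hold_point_z is the distance from the TCP to the grasp point, in m); z points along the fingers, y is the line along which they close (so a half turn about z gives the same grasp; the last joint's range is limited). The gripper opens to 85 mm and grips with 20 to 120 N. Pads are 22 mm wide; open, the fingers measure 114 mm over their backs; the gripper's body (76 mm by 85 mm) begins 54 mm behind the grasp point. The pads swing forward as they close: fully open they stand 13 mm farther back than shut.
Start: joints at [1.248, 0.707, -0.028, 1.485, 0.022, 0.951, -0.075], TCP at [0.159, -0.552, 0.231] pointing down, gripper open.
Joint ranges: [-2.71, 2.71], [-0.32, 2.16], [-1.57, 1.52], [0, 2.45], [-1.46, 4.6], [0, 2.02], [-2.83, 2.83]. Speed limits (rad/s): [1.89, 1.89, 2.57, 2.57, 3.01, 3.01, 3.01].

### API

Orientations are given as [roll, pitch, yaw] about the fixed x, y, z axes, in that order (R = Rz(yaw) Ry(pitch) Rx(roll)).
In Python, from cell import env gives the robot as it stands.
- The arm moves only by the tool carry_out, never from a script. Its argument "commands" is text: rows parted by semicolons, each of 7 numbers parted by spaces: the shift along the tool's x, y, z as a fraction of full scale, then the turn, a rotation vector about the tool's x, y, z as a fraction of full scale, then the opening in per cent of the stroke, from 0 (shut) to 100 (fully open). A call has 1 to 12 rows; each row shifts and turns the commanded pose from where the row before left it, along the tool's axes as they then stand; what a row does not reach is not made up. Full scale, the value 1, is 40 cm for a shift and pi rad for a turn. A row lasts 1/10 s, in which the tool goes at most 50 mm and 8.59 degrees, less where a joint would pass 70% of its speed; a pose out of reach is approached as far as the arm can. A call with a number of a shift or a turn outside -1 to 1 is refused whole. A call with a gripper value outside its range is refused whole. The fingers move at their own pace and stop on an object; "force" is the grip in N (left out, the last holds). Time passes only in rows, so rows that do not move let the fingers close. It gives the time, the measured TCP pose, the force, the opening and the grip force at its end, in the units of the state.
- env.get_obs(): the state, without advancing time (a new reading comes with each control period).
- env.read_camera(name): name is "side" or "top" or "wrist"; returns the picture (420x560x3 uint8, blue, green, red); there is no depth.
- env.get_calibration(name): a dict with "K" (3x3 intrinsics, pixels), "eye" and "attitude" of the camera in the world. Camera axes: x right, y down, z forward; pixel columns grow to the right and rows downward; lengths in m; the calibration is good to about 2 mm. A picture is of the moment at which its call begins: read the wrist's pose just before it. get_calibration takes no time and is no camera call; for the wrist camera it gives the pose at the moment of the call.
- env.finish_job(): hands the job in; it is judged then, once.
The state is a dict: "t": time; "joint_pos": joint angles; "dq": joint speeds; "tau": joint torques, N m; "position": TCP position; "ee_rot": TCP orientation; "force": force on the tool from outside, world axes, zero at the start; "ft_torque": the same for the moment, N m; "opening": opening from 0.0 (shut) to 1.0 (fully open); "gripper_force": force on a finger pad.
Only numpy, scipy, OpenCV 4.12 (cv2) and the standard library are available. Lean on these libraries where they do the work, as an engineer would, in place of code of your own. Each camera call takes 0.05 s, during which the arm holds its last target. There are 200 camera calls.

### The job

The drives in the grey backup unit have been changed: swing its cover shut and, with the cover down, lock both captive quarter-turn screws in it with the orange T-handled driver, each turned clockwise fully to its stop. Then put the driver back upright in its own place in the stand, fully down, let go of it, and leave everything else on the desk where it is.

Things in the scene. Friction and masses are not known exactly. Their poses are not given: they have to be found in the camera images.
- unit: Backup unit: a charcoal box 210 (x, depth) x 240 (y, width) x 78 mm with a black grille at the front, fixed to the desk. Origin: centre of its underside; x points to its rear, away from the robot at yaw 0, z up. The bay with two drives lies open under the cover; the rear 48 mm is a closed deck.
- cover (a joint): The light grey cover of the unit, 157 (rear to front) x 236 x 8 mm, hinged along its rear edge. Value 0 = shut, level and flush with the rear deck (cover's top face then at z = 78 mm); it grows as the front edge rises, up to 1.2 rad. Starts between 0.6 and 1.05. Stiff hinge: it stays where it is left and needs up to 6 N down at its front edge to close.
- hinge_mid (a point): Middle of the cover's hinge axis, level with the cover's top face; fixed in the unit at x = 55 mm, z = 78 mm of its frame. The axis runs along the unit's y; the frame is that of the unit.
- cover_press (a point): A point on the cover's top face, in the middle between the two screws' sides, 148 mm from the hinge axis and 12 mm from the front edge: a good place to push. Its frame moves with the cover: x towards the hinge, z out of the top face.
- screw_left (a joint): Left (unit's +y) captive quarter-turn screw of the cover: steel head 30 mm across in a black collar (41 mm outside, 8 mm high) on the cover. 0 = open, 1.571 = locked, hard stops at both; grows clockwise seen from above. Starts at 0.1 to 0.45. Needs about 0.08 N m, stays where it is left. The slot points along the unit's y at 0 and along the unit's x, at a small red mark, when locked.
- slot_left (a point): Centre of the left screw's slot at the top face of its head, 8.5 mm above the cover's top face. Its frame turns with the head: x along the slot (either way round is the same), z out of the cover. Slot: 5.4 mm wide, 8 mm deep to a flat floor, its upper 3 mm bevelled to 9.4 mm wide, 30 mm long, its ends closed by the collar. Axis at x = -75, y = 84 mm in the unit's frame once shut.
- screw_right (a joint): Right (unit's -y) captive screw of the cover, otherwise just like screw_left. Each screw carries a brass pawl under the cover, which catches behind the unit's front flange when the screw is locked and holds the cover down; turned before the cover is shut, the pawl keeps it from shutting.
- slot_right (a point): The same for the right screw; its axis is at x = -75, y = -84 mm in the unit's frame once shut. In either slot the driver's blade has about 0.11 rad of play each way, so the driver must turn that much past the head's angle to bring it fully to the stop.
- driver: Flat driver, 0.12 kg, 100 mm long, upright in the stand. Origin: middle of the blade's tip; z up the shaft, x along the blade's width. From the origin up: blade 22 (x) x 3 (y) mm, 12 mm tall; shaft 9 mm thick; black flange 40 mm across at z = 55 to 59 mm; neck 16 mm thick; orange T handle 74 (x) x 18 (y) mm at z = 68 to 100 mm with flat sides to grip across y, parallel to the blade.
- stand: Fixed open steel stand for two T-handled tools, 90 (x) x 180 (y) x 62 mm: a top plate 10 mm thick, its upper face at z = 62 mm, over a base plate. Origin: centre of its underside. The two holes in the top plate lie at y = -43 mm (the driver's place) and y = +43 mm (the hex key's).
- well (a point): Centre of the driver's hole, at the upper face of the stand's top plate; frame parallel to the stand's. The hole is 32 (x) by 18 mm (y) and goes through the 10 mm plate; the blade passes with 5 mm to spare at its ends, so lift it out and lower it straight. The driver hangs in it by its flange, its blade and handle along x within 0.1 rad at the start.
- hex_key: A hex key of the same shape and size as the driver, but with a black handle and no blade; stands in the other hole of the stand. Not needed. Origin: middle of its lower end.
- old_drive: The drive that was taken out, 147 x 101 x 26 mm, aluminium with a white and blue label, lying to the right. Not needed. Origin: centre of its underside.
- calculator: Black pocket calculator, 150 x 105 x 24 mm, to the left. Not needed. Origin: centre of its underside.
- stapler: Dark blue stapler, 36 x 146 x 58 mm, at the back. Not needed. Origin: centre of its underside.
Mind the look-alikes: they are no part of the job. There is more than one size of the driver; the job needs the larger. Of the things that look like the stand, the larger one is meant.

How it is judged:
By the outcome, as a careful person would: the job done as asked, in the order asked, and still so for the second after the job is handed in, with the robot touching nothing.
It also fails if it takes over 69 s, if anything falls off the work surface, if the arm or the gripper's body presses on something with over 40 N, if the wrist force passes 120 N, or if a joint passes its speed limit or range.

## Working session

There is one attempt and no reset: what is moved stays moved. The work goes in short steps, Python scripts to look and compute and a tool call to move; the robot and the scene stay as the last step left them, time stands still between calls to the robot, and variables do not carry over. Pictures are saved under pics/ and viewed, at most 10 in all, crops included, and the job is handed in when it is done.

Besides the shell and the picture viewer there is one more tool, called after "Call:" as a command line: name --argument value ..., lists and objects as JSON in quotes. carry_out: Moves the arm, as the interface text tells. Shift numbers are shares of 40 cm and turn numbers shares of pi rad, none past 1 either way. Its arguments: {"type":"object","properties":{"commands":{"type":"string"},"force":{"type":"number"}},"required":["commands"]}

```bash
ls; mkdir -p pics; python3 - <<'E'
from cell import env
import cv2
print(env.get_obs(), env.hold_point_z)
for n in ("side","top"):
    c=env.get_calibration(n); print(n,c)
    cv2.imwrite(f"pics/{n}0.png",env.read_camera(n))
E
```

```text
pics
{'t': 0.0, 'joint_pos': array([ 1.24827722,  0.70706764, -0.02762074,  1.48495784,  0.02200501,
        0.95091161, -0.07555969]), 'dq': array([-6.89695829e-04,  4.89217248e-04, -6.68348531e-04, -2.52162363e-04,
        5.50569229e-04, -3.29510528e-03, -2.72028878e-05]), 'tau': array([ 7.03641181e-04, -8.83195066e+01,  1.23475794e+00, -2.36164927e+01,
        1.69138127e-02,  6.36670156e-03,  3.16297576e-05]), 'position': array([ 0.15928892, -0.55223913,  0.23085743]), 'ee_rot': array([-3.14055140e+00,  3.44532762e-05,  2.80764575e-01]), 'force': array([ 0.35510094, -0.98679656, -0.40665078]), 'ft_torque': array([0.00923406, 0.03150314, 0.04684013]), 'gripper_force': 0.0, 'opening': 0.9989927268471157} 0.0187
side {'K': array([[534.80101693,   0.        , 279.16253937],
       [  0.        , 534.80101693, 207.34346968],
       [  0.        ,   0.        ,   1.        ]]), 'eye': array([ 0.0907763 , -1.31848145,  0.79613015]), 'attitude': array([-2.05951659, -0.01813215, -0.33485515])}
top {'K': array([[403.93327291,   0.        , 284.30816571],
       [  0.        , 403.93327291, 209.89859702],
       [  0.        ,   0.        ,   1.        ]]), 'eye': array([ 0.33607231, -0.01382887,  1.39160408]), 'attitude': array([-2.96521721, -0.00700144, -1.55209555])}
```

View pics/top0.png

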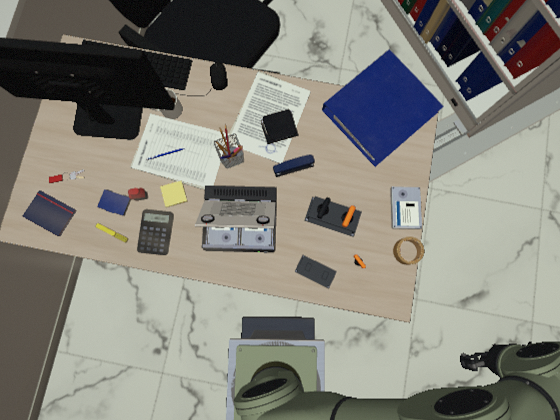

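View pics/side0.png

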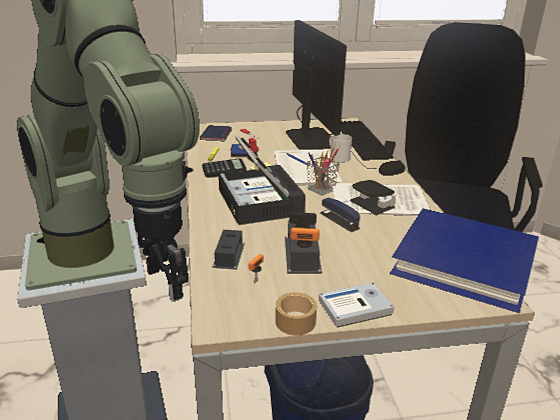

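The top view shows the unit at (238,218), its cover half open. The stand is at (334,214), with the orange driver at (348,215) and the black hex key at (323,208). The small look-alikes are at (315,271) and (360,261).

```bash
cat > h.py <<'E'
from cell import env
import cv2, numpy as np
from scipy.spatial.transform import Rotation as R
def rot(a): return R.from_euler('xyz',a).as_matrix()
class Cam:
    def __init__(s,n):
        c=env.get_calibration(n); s.K=c['K'];s.e=c['eye'];s.R=rot(c['attitude'])
    def ray(s,uv): return s.R@np.linalg.solve(s.K,[uv[0],uv[1],1.])
    def plane(s,uv,z):
        d=s.ray(uv); return s.e+d*(z-s.e[2])/d[2]
    def proj(s,p):
        q=s.K@(s.R.T@(np.asarray(p)-s.e)); return q[:2]/q[2]
def tri(c1,u1,c2,u2):
    A=[];b=[]
    for c,u in((c1,u1),(c2,u2)):
        d=c.ray(u);d/=np.linalg.norm(d);P=np.eye(3)-np.outer(d,d);A.append(P);b.append(P@c.e)
    return np.linalg.lstsq(np.vstack(A),np.hstack(b),rcond=None)[0]
def orange(im):
    h=cv2.cvtColor(im,cv2.COLOR_BGR2HSV); m=cv2.inRange(h,(5,190,120),(18,255,255))
    cs,_=cv2.findContours(m,0,2); return sorted([c for c in cs if cv2.contourArea(c)>15],key=cv2.contourArea)[::-1]
E
python3 - <<'E'
from h import *
T,S=Cam('top'),Cam('side')
t=cv2.imread('pics/top0.png');s=cv2.imread('pics/side0.png')
for n,im,c in(('top',t,T),('side',s,S)):
    for k in orange(im)[:3]:
        r=cv2.minAreaRect(k); print(n,r,cv2.contourArea(k))
        if n=='top': print([c.plane(p,.107).round(4) for p in cv2.boxPoints(r)],c.plane(r[0],.107))
a=cv2.resize(t[175:260,190:290],None,fx=4.6,fy=4.6,interpolation=2)
b=cv2.resize(t[185:245,295:370],None,fx=4.4,fy=4.4,interpolation=2)
d=cv2.resize(s[125:225,210:310],None,fx=3.3,fy=3.3,interpolation=2)
o=np.zeros((600,800,3),np.uint8); o[:391,:460]=a; o[:264,465:795]=b; o[268:598,465:795]=d
cv2.imwrite('pics/c1.png',o)
E
```

```text
top ((348.43658447265625, 215.97071838378906), (5.657285690307617, 21.93071174621582), 24.775142669677734) 98.0
[array([ 0.5204, -0.2024,  0.107 ]), array([ 0.5861, -0.2326,  0.107 ]), array([ 0.5786, -0.2492,  0.107 ]), array([ 0.513 , -0.2189,  0.107 ])] [ 0.54939339 -0.22571809  0.107     ]
top ((359.5000305175781, 260.9999694824219), (15.0, 3.6000001430511475), 53.13010025024414) 37.5
[array([ 0.4209, -0.2408,  0.107 ]), array([ 0.4279, -0.25  ,  0.107 ]), array([ 0.3907, -0.278 ,  0.107 ]), array([ 0.3837, -0.2688,  0.107 ])] [ 0.405735   -0.25942334  0.107     ]
```

View pics/c1.png

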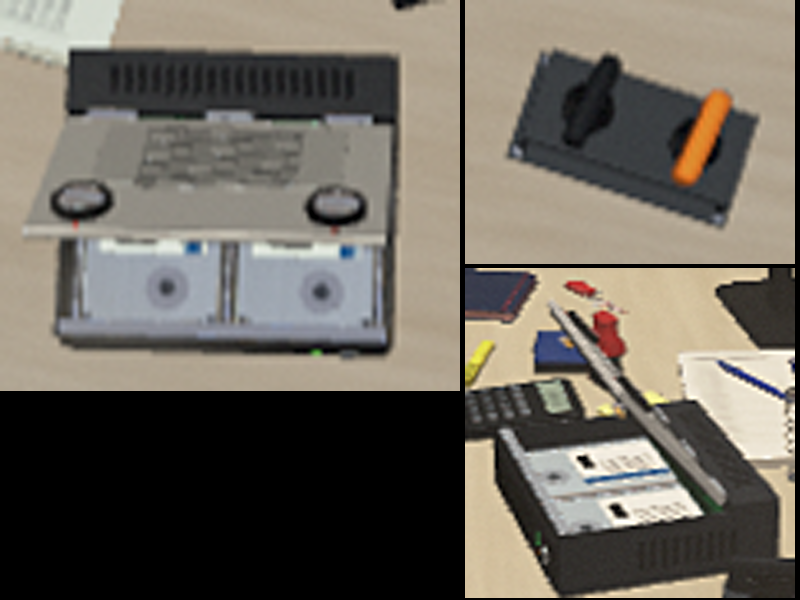

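The composite shows both screw heads on the raised cover, at about (82,200) and (336,206). The driver handle is at (704,137), and the hinge line runs just below the deck.

```bash
python3 - <<'E'
from h import *
T,S=Cam('top'),Cam('side')
A=lambda x,y:(190+x/4.6-.5+.1,175+y/4.6-.4)
B=lambda x,y:(295+(x-465)/4.4-.4,185+y/4.4-.4)
D=lambda x,y:(210+(x-465)/3.3-.35,125+(y-268)/3.3-.35)
rl,rr=T.plane(A(68,50),.078),T.plane(A(398,57),.078)
fl,fr=T.plane(A(57,322),.078),T.plane(A(392,330),.078)
print('unit',rl,rr,fl,fr,(rl+rr+fl+fr)/4,'widths',np.linalg.norm(rl-rr),np.linalg.norm(rl-fl), 'yaw',np.arctan2(-(rr-rl)[0]*-1,-(rr-rl)[1]))
for p in((545,48),(757,115),(510,143),(722,212)): print('stand',T.plane(B(*p),.062))
print('hex',T.plane(B(592,100),.1),'drv',T.plane(B(704,137),.1))
# side view of unit corners
for p in ((778,492),(553,548),(497,430)): print('sideunit',S.plane(D(*p),.078))
# cover front corner top: right one in top view <-> side
for p in ((24,232),(386,240)): print('covf',[T.plane(A(*p),z).round(3) for z in(.15,.18,.2)])
print('wrist',env.get_calibration('wrist'))
o=env.get_obs();c=Cam('wrist');Rt=rot(o['ee_rot']);print(Rt.T@(c.e-o['position']),Rt.T@c.R)
E
```

```text
unit [0.64774338 0.24937518 0.078     ] [0.64740789 0.01011546 0.078     ] [0.4504963  0.24660542 0.078     ] [0.44941652 0.00994854 0.078     ] [0.54876602 0.12901115 0.078     ] widths 0.23925995977249534 0.1972665204595071 yaw -0.0014021694054265938
stand [ 0.62429422 -0.11362937  0.062     ]
stand [ 0.57545279 -0.27527014  0.062     ]
stand [ 0.5501623  -0.08756424  0.062     ]
stand [ 0.50070458 -0.24779072  0.062     ]
hex [ 0.57744499 -0.14579547  0.1       ] drv [ 0.55135714 -0.22844327  0.1       ]
sideunit [0.65154706 0.02034998 0.078     ]
sideunit [ 0.42679101 -0.02336336  0.078     ]
sideunit [0.4383408  0.22840242 0.078     ]
covf [array([0.504, 0.258, 0.15 ]), array([0.5  , 0.251, 0.18 ]), array([0.498, 0.247, 0.2  ])]
covf [array([0.504, 0.014, 0.15 ]), array([0.5  , 0.013, 0.18 ]), array([0.497, 0.013, 0.2  ])]
wrist {'K': array([[322.82338451,   0.        , 284.74068585],
       [  0.        , 322.82338451, 209.06680991],
       [  0.        ,   0.        ,   1.        ]]), 'eye': array([ 0.22239362, -0.5343995 ,  0.37329142]), 'attitude': array([ 2.87942717e+00,  1.01750527e-03, -1.28918976e+00])}
[ 0.06559482  0.00019044 -0.14241411] [[ 8.08412617e-04 -9.65837666e-01 -2.59146579e-01]
 [ 9.99999673e-01  7.87910905e-04  1.82978774e-04]
 [ 2.74566235e-05 -2.59146642e-01  9.65837987e-01]]
```

Call:
carry_out --commands "0 0 -0.12 0 0 0.0447 0;0 0 -0.12 0 0 0.0447 0;0.0825 -0.0825 0 0 0 0 0;0.0825 -0.0825 0 0 0 0 0;0.0825 -0.0825 0 0 0 0 0;0.0825 -0.0825 0 0 0 0 0;0.0825 -0.0825 0 0 0 0 0;0.0825 -0.0825 0 0 0 0 0;0.0825 -0.0825 0 0 0 0 0;0.0825 -0.0825 0 0 0 0 0;0.0825 -0.0825 0 0 0 0 0;0.0825 -0.0825 0 0 0 0 0" --force 60

```text
t: 1.3
position: [0.4904, -0.2208, 0.3272]
ee_rot: [-3.141, 0.0, -0.0]
force: [0.8, -1.4, -0.3]
opening: -0.003
gripper_force: 0.0
```

```bash
cat > look.py <<'E'
import sys
from h import *
n=sys.argv[1]
o=env.get_obs(); c=env.get_calibration('wrist'); im=env.read_camera('wrist')
cv2.imwrite(f'pics/{n}.png',im); import pickle; pickle.dump(c,open(f'pics/{n}.pkl','wb'))
print(o['t'],o['position'].round(4),o['ee_rot'].round(4),o['force'].round(2),o['opening'],o['gripper_force'])
E
python3 look.py w1
```

```text
1.3 [ 0.4904 -0.2208  0.3272] [-3.1414e+00  3.0000e-04 -1.0000e-04] [ 0.77 -1.39 -0.26] -0.003434609101690337 0.0
```

View pics/w1.png

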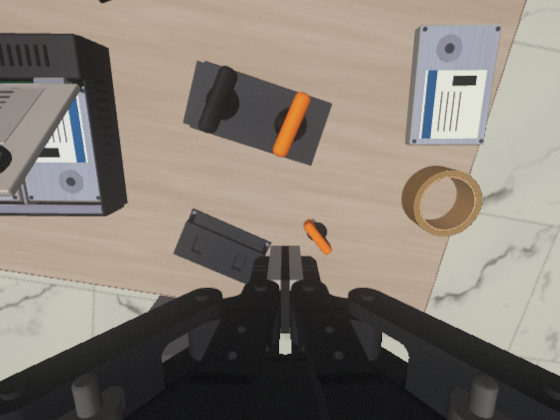

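The wrist picture shows the driver handle from (303,97) to (281,152) in the stand, whose plate corners are (197,62), (331,100) and (312,164). The unit is at the left.

```bash
cat > meas.py <<'E'
import sys,pickle
from h import *
def wcam(n):
    c=pickle.load(open(f'pics/{n}.pkl','rb')); k=Cam.__new__(Cam); k.K=c['K'];k.e=c['eye'];k.R=rot(c['attitude']); return k
E
python3 - <<'E'
from meas import *
c=wcam('w1'); im=cv2.imread('pics/w1.png')
for k in orange(im)[:2]:
    P=np.array([c.plane(p,.104)[:2] for p in k[:,0].astype(float)],np.float32)
    r=cv2.minAreaRect(P); b=cv2.boxPoints(r); e=b[1]-b[0] if np.linalg.norm(b[1]-b[0])>np.linalg.norm(b[2]-b[1]) else b[2]-b[1]
    print(cv2.contourArea(k),r, np.arctan2(e[1],e[0]))
Q=[c.plane(p,.062) for p in((197,62),(331,100),(312,164),(185,108))]
print(np.round(Q,4)); e=Q[1]-Q[0]; print(np.linalg.norm(e),np.arctan2(e[0],-e[1]), (Q[0]+Q[2])/2)
print('unit rr',c.plane((78,36),.078),'fr',c.plane((105,215),.0))
E
```

```text
913.0 ((0.5533993244171143, -0.22725728154182434), (0.016892803832888603, 0.07102945446968079), 65.91619110107422) -0.42034203
246.0 ((0.42153385281562805, -0.260049045085907), (0.0453171469271183, 0.00994952954351902), 37.09861755371094) 0.647493
[[ 0.6239 -0.1187  0.062 ]
 [ 0.582  -0.2764  0.062 ]
 [ 0.5054 -0.2553  0.062 ]
 [ 0.5727 -0.1007  0.062 ]]
0.16315123024832218 -0.2597348886631019 [ 0.5646529  -0.18701439  0.062     ]
unit rr [0.64746838 0.00611141 0.078     ] fr [0.42042553 0.05103373 0.        ]
```

Call:
carry_out --commands "0.003 -0.1094 0 0 0 0 0;0.003 -0.1094 0 0 0 0 0;0.003 -0.1094 0 0 0 0 0;0.003 -0.1094 0 0 0 0 0;0.003 -0.1094 0 0 0 0 0;0.003 -0.1094 0 0 0 0 0;0.003 -0.1094 0.05 0 0 0 0;0.003 -0.1094 0.05 0 0 0 0;0 0 0.06 0 0 0 0;0 0 0 0 0 0 0"

```text
t: 2.35
position: [0.4978, 0.128, 0.2611]
ee_rot: [3.14, 0.004, 0.002]
force: [0.4, -1.0, 0.5]
opening: -0.0
gripper_force: 0.0
```

```bash
python3 look.py w2
```

```text
2.35 [0.4978 0.128  0.2611] [3.1403e+00 4.3000e-03 1.6000e-03] [ 0.44 -0.97  0.54] -0.00030830607946517776 0.0
```

View pics/w2.png

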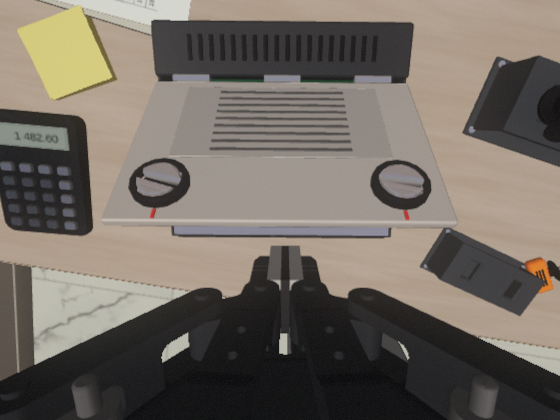

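The front edge of the cover is at row 224, columns 118 to 456, which puts it at x≈0.495, z≈0.188 (θ≈0.82). The slots are seen near (160,182) and (401,184). Closing now.

Call:
carry_out --commands "0.0125 0 0.095 0 0 0 0;0.0125 0 0.095 0 0 0 0;-0.0225 0 0.025 0 0 0 0;-0.0225 0 0.025 0 0 0 0;-0.0185 0 0.025 0 0 0 0;-0.0185 0 0.025 0 0 0 0;-0.0125 0 0.03 0 0 0 0;-0.0125 0 0.03 0 0 0 0;-0.0125 0 0.03 0 0 0 0;-0.01 0 0.03 0 0 0 0;-0.005 0 0.03 0 0 0 0;0 0 0.02 0 0 0 0"

```text
t: 3.6
position: [0.4559, 0.1268, 0.0797]
ee_rot: [-3.141, -0.001, -0.002]
force: [0.0, -0.4, -0.1]
opening: 0.0
gripper_force: 0.2
```

Call:
carry_out --commands "0 0 0.005 0 0 0 0;0 0 0.005 0 0 0 0;0 0 0 0 0 0 0"

```text
t: 3.9
position: [0.4559, 0.127, 0.0776]
ee_rot: [-3.141, -0.002, -0.001]
force: [-7.8, -3.4, 45.8]
opening: 0.001
gripper_force: 22.9
```

Call:
carry_out --commands "0 0 -0.05 0 0 0 0;0 0 -0.12 0 0 0 0;0 0 -0.12 0 0 0 0;0 0 -0.12 0 0 0 0;0 0 0 0 0 0 0"

```text
t: 4.4
position: [0.4571, 0.1275, 0.2452]
ee_rot: [-3.139, -0.008, -0.001]
force: [-0.0, -0.0, -1.3]
opening: 0.0
gripper_force: 0.0
```

```bash
python3 look.py w3; python3 - <<'E'
from meas import *
c=wcam('w3'); im=cv2.imread('pics/w3.png')
a=[c.proj((.47,.214,.086)),c.proj((.47,.046,.086))]; print(a)
o=[]
for u in a:
    x,y=int(u[0]),int(u[1]); o.append(cv2.resize(im[max(0,y-38):y+38,max(0,x-50):x+50][:76],(400,304),interpolation=2))
full=cv2.resize(im,(395,296))
can=np.zeros((600,800,3),np.uint8); can[:304,:400]=o[0]; can[:304,400:]=o[1]; can[304:,:395]=full
cv2.imwrite('pics/c3.png',can)
E
```

```text
4.4 [0.4571 0.1275 0.2452] [-3.1388e+00 -8.2000e-03 -1.2000e-03] [-0.01 -0.05 -1.26] 7.484893175128608e-05 0.0
[array([193.66797773, 181.5969153 ]), array([371.25741173, 181.6201424 ])]
```

View pics/c3.png

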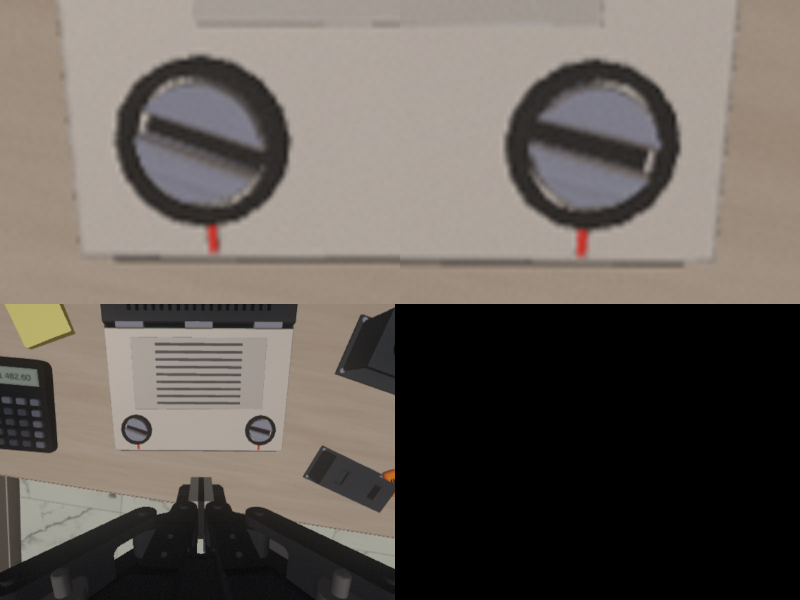

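The cover is shut flat. The left screw is at crop (203,141) with its slot from (148,122) to (265,160). The right screw is at (592,144) with its slot from (530,130) to (650,160).

```bash
cat > screws.py <<'E'
from meas import *
def screws(n,guess,z=.086):
    c=wcam(n); im=cv2.imread(f'pics/{n}.png'); g=cv2.cvtColor(im,cv2.COLOR_BGR2GRAY); out=[]
    for p in guess:
        u=c.proj(p); x,y=u.astype(int); r=40
        m=(g[y-r:y+r,x-r:x+r]<70).astype(np.uint8)
        n_,l,st,ce=cv2.connectedComponentsWithStats(m)
        cand=[i for i in range(1,n_) if np.hypot(*(ce[i]-r))<15]; i=max(cand,key=lambda k:st[k,4])
        ys,xs=np.where(l==i)
        W=np.array([c.plane((a+x-r,b+y-r),z)[:2] for a,b in zip(xs,ys)],np.float32)
        h=cv2.convexHull(W)[:,0]; A=np.c_[2*h,np.ones(len(h))]; s=np.linalg.lstsq(A,(h**2).sum(1),rcond=None)[0]
        ctr=s[:2]; R_=np.sqrt(s[2]+ctr@ctr)
        d=W-ctr; rr=np.hypot(*d.T); q=W[rr<.0105]; 
        ev,E=np.linalg.eigh(np.cov(q.T)); v=E[:,1]; a=np.arctan2(v[1],v[0])%np.pi
        out.append((ctr,R_,a,q.mean(0)-ctr)); print(ctr.round(4),'R',R_.round(4),'slot yaw',a.round(3),'joint',(np.pi/2-a).round(3),'off',(q.mean(0)-ctr).round(4),np.sqrt(ev).round(4))
    return out
E
python3 - <<'E'
from screws import *
o=screws('w3',[(.47,.214,.086),(.47,.046,.086)])
d=o[0][0]-o[1][0]; print(np.hypot(*d),np.arctan2(-d[0],d[1]),(o[0][0]+o[1][0])/2)
E
```

```text
[0.4734 0.2141] R 0.0197 slot yaw 1.213 joint 0.358 off [-0.     -0.0004] [0.0011 0.0061]
[0.4725 0.0485] R 0.0197 slot yaw 1.317 joint 0.254 off [-0.0001 -0.0001] [0.0014 0.006 ]
0.1656489963272943 -0.0053773882220785225 [0.47293158 0.13130341]
```

Call:
carry_out --commands "0.03 0.1108 0 0 0 0 60;0.03 0.1108 0 0 0 0 60;0.03 0.1108 0 0 0 0 60;0.03 0.1108 0 0 0 0 60;0.03 0.1108 0 0 0 0 60;0.03 0.1108 0 0 0 0 60;0.03 0.1108 0 0 0 0 60;0.03 0.1108 0 0 0 0 60;0 0 0 0 0 0.0435 60;0 0 0 0 0 0.0435 60;0 0 0 0 0 0.0435 60;0 0 0 0 0 0 60"

```text
t: 5.65
position: [0.5509, -0.2272, 0.2388]
ee_rot: [3.141, 0.001, -0.413]
force: [-0.6, 0.0, -0.0]
opening: 0.601
gripper_force: 0.0
```

```bash
python3 look.py w4; python3 - <<'E'
from meas import *
c=wcam('w4'); im=cv2.imread('pics/w4.png')
for k in orange(im)[:2]:
    P=np.array([c.plane(p,.105)[:2] for p in k[:,0].astype(float)],np.float32)
    r=cv2.minAreaRect(P); b=cv2.boxPoints(r); e=b[1]-b[0] if np.linalg.norm(b[1]-b[0])>np.linalg.norm(b[2]-b[1]) else b[2]-b[1]
    print(cv2.contourArea(k),r, np.arctan2(e[1],e[0]),k[:,0].min(0),k[:,0].max(0))
E
```

```text
5.65 [ 0.5509 -0.2272  0.2388] [ 3.1412e+00  1.0000e-03 -4.1300e-01] [-0.6   0.   -0.04] 0.6007210409441838 0.0
1410.5 ((0.5552796125411987, -0.22792096436023712), (0.016914796084165573, 0.07250455021858215), 66.76319885253906) -0.40555882 [274 153] [293 234]
473.5 ((0.42803362011909485, -0.2223915308713913), (0.03839586302638054, 0.01634191907942295), 33.2753791809082) 0.580765 [312 301] [349 328]
```

View pics/w4.png

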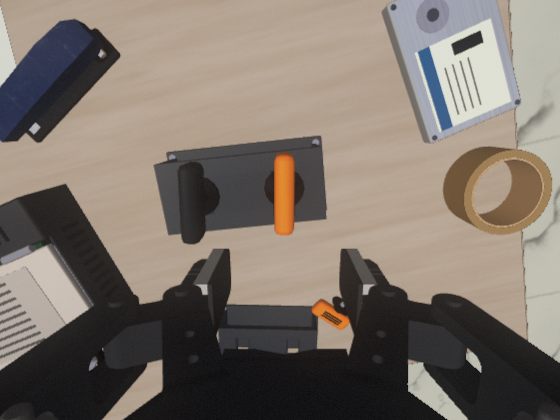

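The orange handle spans (274,153) to (293,234), between and in line with the fingers. Descending to grip it.

Call:
carry_out --commands "0.008 0 0.1 0 0 0 60;0 0 0.1 0 0 0 60;0 0 0.1 0 0 0 60;0 0 0.06 0 0 0 60;0 0 0.04 0 0 0 60;0 0 0.012 0 0 0 60;0 0 0 0 0 0 0;0 0 0 0 0 0 0;0 0 0 0 0 0 0;0 0 0 0 0 0 0;0 0 0 0 0 0 0;0 0 0 0 0 0 0" --force 90

```text
t: 6.9
position: [0.5546, -0.2285, 0.0757]
ee_rot: [-3.142, -0.002, -0.41]
force: [-0.3, -0.2, 8.1]
opening: 0.196
gripper_force: 88.4
```

Call:
carry_out --commands "0 0 -0.02 0 0 0 0;0 0 -0.08 0 0 0 0;0 0 -0.12 0 0 0 0;0 0 -0.12 0 0 0 0;-0.0663 -0.0786 0 0 0 0 0;-0.0663 -0.0786 0 0 0 0 0;-0.0663 -0.0786 0 0 0 0 0;-0.0663 -0.0786 0 0 0 0 0;-0.0663 -0.0786 0 0 0 0 0;-0.0663 -0.0786 0 0 0 0 0;-0.0663 -0.0786 0 0 0 0 0;0 0 0 0 0 0.045 0"

```text
t: 8.1
position: [0.4703, 0.0525, 0.2113]
ee_rot: [-3.139, 0.002, -0.545]
force: [1.8, -1.1, -0.8]
opening: 0.199
gripper_force: 88.0
```

Call:
carry_out --commands "0 0 0 0 0 -0.0475 0;0 0 0 0 0 -0.0475 0;0 0 0 0 0 -0.0475 0;0 0 0 0 0 -0.0475 0;0 0 0 0 0 -0.0475 0;0 0 0 0 0 -0.0475 0;0 0 0 0 0 -0.0475 0;0 0 0 0 0 -0.0475 0;0 0 0 0 0 -0.0475 0;0 0 0 0 0 -0.0475 0;0 0 0 0 0 -0.0475 0;0 0 0 0 0 -0.0475 0"

```text
t: 9.3
position: [0.4717, 0.0474, 0.2113]
ee_rot: [3.14, 0.0, 1.246]
force: [-0.2, 0.5, -0.5]
opening: 0.195
gripper_force: 87.9
```

Call:
carry_out --commands "0 0 0.05 0 0 -0.0226 0;0 0 0.05 0 0 0 0;0 0 0 0 0 0 0"

```text
t: 9.6
position: [0.4709, 0.0473, 0.1696]
ee_rot: [-3.14, 0.001, 1.31]
force: [0.2, 0.5, -1.2]
opening: 0.194
gripper_force: 88.0
```

```bash
python3 look.py w5; python3 - <<'E'
from meas import *
c=wcam('w5');im=cv2.imread('pics/w5.png');o=env.get_obs()
p=o['position'];Rt=rot(o['ee_rot'])
for n,q in(('tip',p+Rt@[0,0,.0687]),('tipL',p+Rt@[.011,0,.0687]),('tipR',p+Rt@[-.011,0,.0687]),('slot',(.4722,.0474,.0865)),('slot old',(.4725,.0485,.0865))): print(n,c.proj(q))
u=c.proj((.4722,.0474,.0865)).astype(int);x,y=u
cv2.imwrite('pics/c5.png',cv2.resize(im[y-70:y+80,x-100:x+100],(800,600),interpolation=2)); print(x-100,y-70)
E
```

```text
9.6 [0.4709 0.0473 0.1696] [-3.1398e+00  1.3000e-03  1.3104e+00] [ 0.17  0.54 -1.17] 0.19403499756649792 87.96490788459778
tip [285.00042262 221.34498924]
tipL [285.01948899 205.68467858]
tipR [284.98184536 236.60356977]
slot [286.16781322 214.7478083 ]
slot old [286.18007741 213.23815544]
186 144
```

View pics/c5.png

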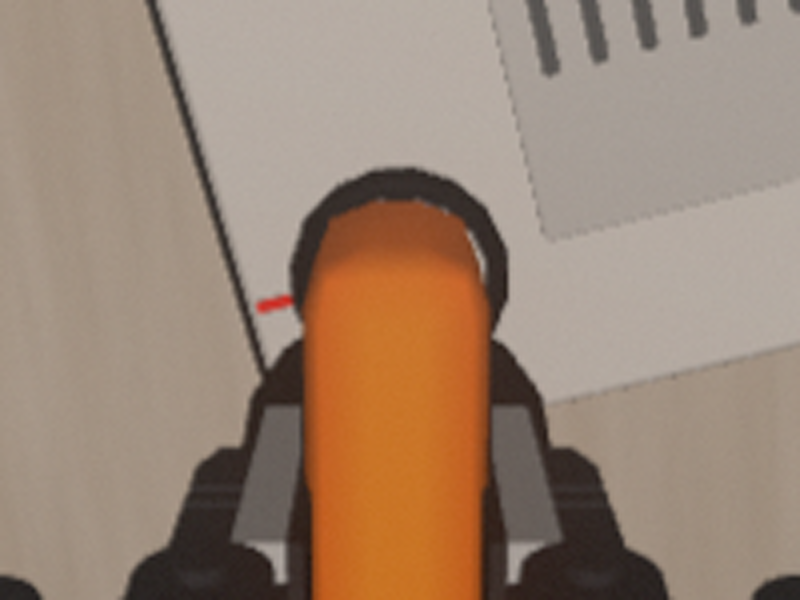

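The collar spans columns 291 to 508 of the crop, so it lies within 1 mm sideways of the blade. Lowering the blade into the slot.

Call:
carry_out --commands "0 0.002 0.02 0 0 -0.002 0;0 0 0.015 0 0 0 0;0 0 0.01 0 0 0 0;0 0 0.005 0 0 0 0;0 0 0 0 0 0 0"

```text
t: 10.15
position: [0.4723, 0.0474, 0.1504]
ee_rot: [-3.141, 0.0, 1.317]
force: [-0.3, 0.6, -0.5]
opening: 0.195
gripper_force: 88.0
```

Call:
carry_out --commands "0 0 0.005 0 0 0 0;0 0 0.004 0 0 0 0;0 0 0 0 0 0 0"

```text
t: 10.45
position: [0.4725, 0.0475, 0.147]
ee_rot: [3.141, -0.0, 1.317]
force: [-0.5, -0.7, 3.1]
opening: 0.194
gripper_force: 88.9
```

Call:
carry_out --commands "0 0 0 0 0 0.042 0;0 0 0 0 0 0.042 0;0 0 0 0 0 0.042 0;0 0 0 0 0 0.042 0;0 0 0 0 0 0.042 0;0 0 0 0 0 0.042 0;0 0 0 0 0 0.042 0;0 0 0 0 0 0.042 0;0 0 0 0 0 0.042 0;0 0 0 0 0 0.042 0;0 0 0 0 0 0 0"

```text
t: 11.55
position: [0.4721, 0.0475, 0.147]
ee_rot: [3.141, 0.0, -0.005]
force: [-1.5, -0.3, 3.9]
opening: 0.195
gripper_force: 88.8
```

```bash
python3 -c "
from h import *;o=env.get_obs();print(o['position'],o['ee_rot'],o['force'],o['ft_torque'])"
```

```text
[0.47208821 0.04754909 0.14700069] [ 3.14142387e+00  4.77158458e-04 -4.99110952e-03] [-1.5154444  -0.26263526  3.94777344] [ 0.04218852  0.66483582 -0.01064276]
```

Call:
carry_out --commands "0 0 0 0 0 0.02 0;0 0 0 0 0 0.02 0;0 0 0 0 0 0 0"

```text
t: 11.85
position: [0.4722, 0.0474, 0.147]
ee_rot: [-3.142, 0.0, -0.126]
force: [-3.2, 0.4, 4.7]
opening: 0.197
gripper_force: 88.9
```

```bash
python3 -c "
from h import *;o=env.get_obs();print(o['position'],o['ee_rot'],o['force'],o['ft_torque'])"
```

```text
[0.47217741 0.04743503 0.14699402] [-3.14159216e+00  3.66273352e-04 -1.25929337e-01] [-3.17070837  0.3578562   4.68902992] [0.01510383 0.86351518 0.01604727]
```

Call:
carry_out --commands "0 0 0 0 0 0.01 0;0 0 0 0 0 0.01 0;0 0 0 0 0 0 0"

```text
t: 12.15
position: [0.4721, 0.0474, 0.147]
ee_rot: [3.142, 0.0, -0.187]
force: [-2.5, -0.6, 5.1]
opening: 0.197
gripper_force: 89.0
```

```bash
python3 -c "
from h import *;o=env.get_obs();print(o['position'],o['ee_rot'],o['force'],o['ft_torque'])"
```

```text
[0.47213504 0.04739782 0.14697712] [ 3.14152715e+00  4.85337619e-04 -1.87148538e-01] [-2.50404824 -0.55129478  5.14489989] [-0.08012078  0.86474804  0.21569005]
```

Call:
carry_out --commands "0 0 0 0 0 0.012 0;0 0 0 0 0 0 0"

```text
t: 12.35
position: [0.4721, 0.0474, 0.147]
ee_rot: [3.141, 0.0, -0.225]
force: [-2.6, -1.1, 5.4]
opening: 0.199
gripper_force: 89.0
```

```bash
python3 -c "
from h import *;o=env.get_obs();print(o['position'],o['ee_rot'],o['force'],o['ft_torque'])"
```

```text
[0.47214469 0.04736315 0.14699959] [ 3.14143497e+00  4.29004339e-04 -2.24655305e-01] [-2.55786895 -1.11647759  5.4414548 ] [-0.11616439  0.83801546  0.44667289]
```

Call:
carry_out --commands "0 0 0 0 0 -0.035 0;0 0 0 0 0 0 0;0 0 -0.03 0 0 0 0;0 0 -0.07 0 0 0 0;-0.0115 -0.1044 0 0 0 0 0;-0.0115 -0.1044 0 0 0 0 0;-0.0115 -0.1044 0 0 0 0 0;-0.0115 -0.1044 0 0 0 0 0;0 0 0 0 0 0 0"

```text
t: 13.25
position: [0.473, 0.2212, 0.1864]
ee_rot: [-3.139, 0.001, -0.112]
force: [0.1, -0.7, -1.5]
opening: 0.193
gripper_force: 88.3
```

Call:
carry_out --commands "0 0 0 0 0 -0.047 0;0 0 0 0 0 -0.047 0;0 0 0 0 0 -0.047 0;0 0 0 0 0 -0.047 0;0 0 0 0 0 -0.047 0;0 0 0 0 0 -0.047 0;0 0 0 0 0 -0.047 0;0 0 0 0 0 -0.047 0;0 0 0 0 0 -0.047 0;0 0 0.03 0 0 0 0;0 0 0 0 0 0 0"

```text
t: 14.35
position: [0.4737, 0.2148, 0.174]
ee_rot: [-3.14, 0.001, 1.209]
force: [-0.7, -0.8, -0.9]
opening: 0.197
gripper_force: 88.2
```

```bash
python3 look.py w6; python3 - <<'E'
from meas import *
c=wcam('w6');im=cv2.imread('pics/w6.png');o=env.get_obs()
p=o['position'];Rt=rot(o['ee_rot'])
print(c.proj(p+Rt@[0,0,.0687]),c.proj((.473,.2155,.0865)))
x,y=c.proj((.473,.2155,.0865)).astype(int)
t=env.read_camera('top')
can=np.zeros((600,800,3),np.uint8)
can[:300,:400]=cv2.resize(im[y-70:y+80,x-100:x+100],(400,300)); can[:300,400:]=cv2.resize(im[110:410,200:560][:150,:200],(400,300)); can[300:,:400]=cv2.resize(im,(400,300)); can[300:,400:]=cv2.resize(t[190:265,200:300],(400,300),interpolation=2)
cv2.imwrite('pics/c6.png',can); print(x,y)
E
```

```text
14.35 [0.4737 0.2148 0.174 ] [-3.1403e+00  1.1000e-03  1.2090e+00] [-0.71 -0.78 -0.88] 0.1974659150925083 88.22452783584595
[284.44340607 221.28889178] [283.31280187 213.29868177]
283 213
```

View pics/c6.png

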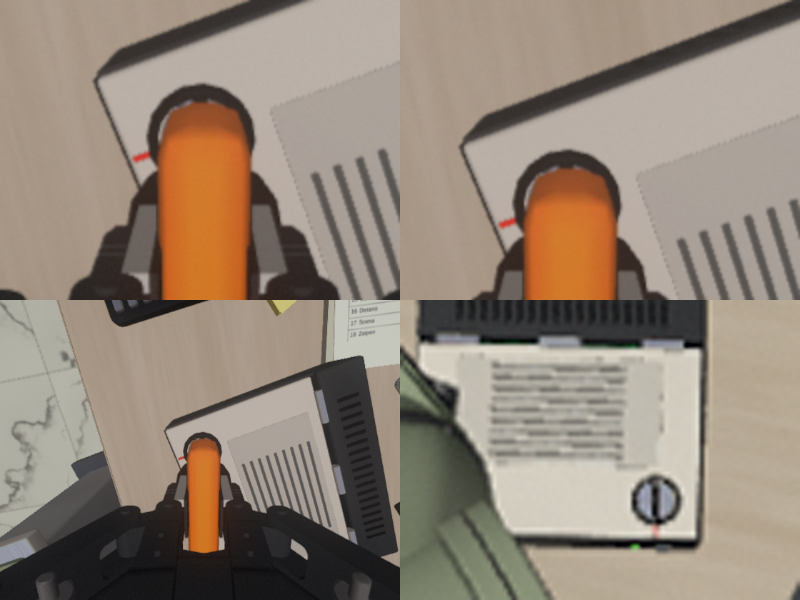

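The top view shows the right screw's slot in line with its red mark, so it is locked. The left collar is centred at column 283.75 and the blade at 284.4, so a half-millimetre shift is needed before lowering.

Call:
carry_out --commands "0.001 -0.0015 0.02 0 0 -0.001 0;0 0 0.015 0 0 0 0;0 0 0.015 0 0 0 0;0 0 0.008 0 0 0 0;0 0 0.006 0 0 0 0;0 0 0.004 0 0 0 0;0 0 0 0 0 0 0"

```text
t: 15.15
position: [0.4735, 0.216, 0.1476]
ee_rot: [-3.141, -0.0, 1.213]
force: [-0.1, 0.7, -1.2]
opening: 0.199
gripper_force: 88.2
```

Seated at the same depth as on the right. Turning from 1.213 to about −0.15, then to the stop.

Call:
carry_out --commands "0 0 0.001 0 0 0.042 0;0 0 0 0 0 0.042 0;0 0 0 0 0 0.042 0;0 0 0 0 0 0.042 0;0 0 0 0 0 0.042 0;0 0 0 0 0 0.042 0;0 0 0 0 0 0.042 0;0 0 0 0 0 0.042 0;0 0 0 0 0 0.042 0;0 0 0 0 0 0.036 0;0 0 0 0 0 0.02 0;0 0 0 0 0 0 0"

```text
t: 16.35
position: [0.4734, 0.2158, 0.1475]
ee_rot: [3.141, 0.0, -0.151]
force: [-0.9, -2.1, 1.4]
opening: 0.197
gripper_force: 88.4
```

Call:
carry_out --commands "0 0 0 0 0 0.012 0;0 0 0 0 0 0.012 0;0 0 0 0 0 0 0"

```text
t: 16.65
position: [0.4735, 0.2158, 0.1474]
ee_rot: [3.141, 0.0, -0.228]
force: [-2.3, -4.8, 2.3]
opening: 0.194
gripper_force: 88.9
```

```bash
python3 -c "
from h import *;o=env.get_obs();print(o['position'],o['ee_rot'],o['force'],o['ft_torque'])"
```

```text
[0.47346384 0.21575645 0.14740209] [ 3.14124946e+00  1.54701877e-04 -2.27644915e-01] [-2.25175197 -4.78104201  2.264725  ] [-1.39092186  0.53139114  0.40597342]
```

Call:
carry_out --commands "0 0 0 0 0 -0.035 0;0 0 0 0 0 0 0;0 0 -0.03 0 0 0 0;0 0 -0.07 0 0 0.0465 0;0 0 -0.065 0 0 0.0465 0;0 0 0 0 0 0 0"

```text
t: 17.25
position: [0.4746, 0.217, 0.216]
ee_rot: [-3.137, -0.003, -0.416]
force: [-0.0, -0.1, -1.8]
opening: 0.196
gripper_force: 88.4
```

Call:
carry_out --commands "0.0629 0.0938 0 0 0 0 0;0.0629 0.0938 0 0 0 0 0;0.0629 0.0938 0 0 0 0 0;0.0629 0.0938 0 0 0 0 0;0.0629 0.0938 0 0 0 0 0;0.0629 0.0938 0 0 0 0 0;0.0629 0.0938 0 0 0 0 0;0.0629 0.0938 0 0 0 0 0;0.0629 0.0938 0 0 0 0 0;0.0629 0.0938 0 0 0 0 0;0 0 0 0 0 0 0;0 0 0 0 0 0 0"

```text
t: 18.45
position: [0.5554, -0.2287, 0.2124]
ee_rot: [-3.141, 0.001, -0.41]
force: [-1.3, 1.4, -1.1]
opening: 0.199
gripper_force: 88.5
```

```bash
python3 look.py w7; python3 - <<'E'
from meas import *
im=cv2.imread('pics/w7.png');t=env.read_camera('top');s=env.read_camera('side')
can=np.zeros((600,800,3),np.uint8)
can[:300,:400]=cv2.resize(im,(400,300)); can[300:,:400]=cv2.resize(t[190:265,200:300],(400,300),interpolation=2)
can[:300,400:]=cv2.resize(s[165:285,250:410],(400,300),interpolation=2)
cv2.imwrite('pics/c7.png',can)
E
```

```text
18.45 [ 0.5554 -0.2287  0.2124] [-3.1407e+00  7.0000e-04 -4.1020e-01] [-1.35  1.38 -1.08] 0.19878901356134113 88.5085666179657
```

View pics/c7.png

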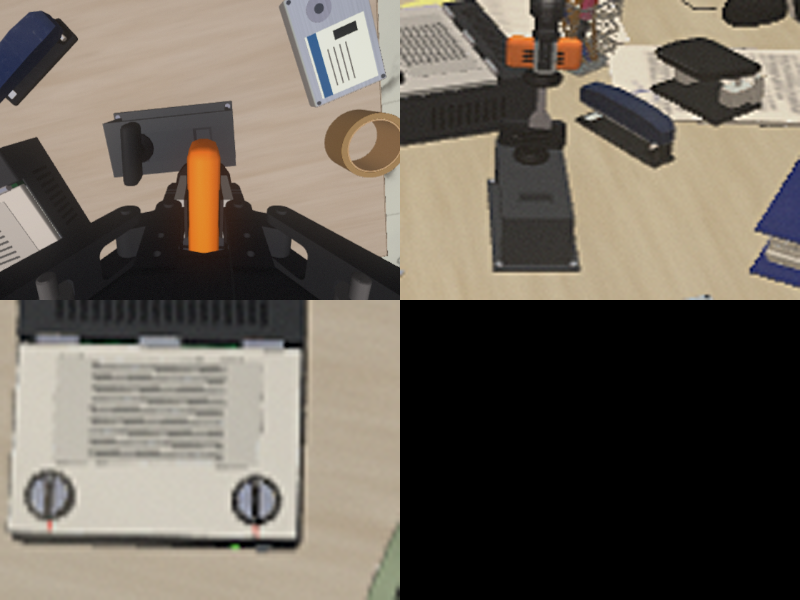

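Both slots are in line with their red marks. The hole shows just ahead of the hanging driver. Lowering straight down.

Call:
carry_out --commands "-0.002 0 0.08 0 0 0 0;0 0 0.08 0 0 0 0;0 0 0.04 0 0 0 0;0 0 0.03 0 0 0 0;0 0 0.03 0 0 0 0;0 0 0.03 0 0 0 0;0 0 0.03 0 0 0 0;0 0 0.012 0 0 0 0;0 0 0.006 0 0 0 0;0 0 0 0 0 0 0"

```text
t: 19.6
position: [0.5548, -0.2279, 0.0781]
ee_rot: [-3.142, -0.0, -0.408]
force: [0.5, -0.1, -1.2]
opening: 0.197
gripper_force: 88.5
```

Call:
carry_out --commands "0 0 0.004 0 0 0 0;0 0 0.004 0 0 0 0;0 0 0 0 0 0 0"

```text
t: 19.9
position: [0.555, -0.228, 0.0757]
ee_rot: [-3.141, -0.001, -0.408]
force: [-3.1, 1.7, 9.5]
opening: 0.199
gripper_force: 89.8
```

Call:
carry_out --commands "0 0 -0.001 0 0 0 60;0 0 0 0 0 0 60;0 0 0 0 0 0 60;0 0 0 0 0 0 60;0 0 0 0 0 0 60;0 0 -0.03 0 0 0 60;0 0 -0.08 0 0 0 60;0 0 -0.12 0 0 0 60;0 0 -0.12 0 0 0 60;0 0 -0.06 0 0 0 60;0 0 0 0 0 0 60"

```text
t: 21.0
position: [0.5557, -0.2284, 0.2435]
ee_rot: [-3.141, -0.006, -0.408]
force: [0.7, -0.4, -0.4]
opening: 0.603
gripper_force: 0.0
```

```bash
python3 look.py w8; python3 - <<'E'
from meas import *
im=cv2.imread('pics/w8.png');t=env.read_camera('top');s=env.read_camera('side')
c=wcam('w8')
for k in orange(im)[:1]:
    P=np.array([c.plane(p,.105)[:2] for p in k[:,0].astype(float)],np.float32); print(cv2.minAreaRect(P))
can=np.zeros((600,800,3),np.uint8)
can[:300,:400]=cv2.resize(im,(400,300)); can[300:,:400]=cv2.resize(t[170:275,190:330],(400,300),interpolation=2)
can[:300,400:]=cv2.resize(s[205:280,260:360],(400,300),interpolation=2); can[300:,400:]=cv2.resize(s[120:225,205:345],(400,300),interpolation=2)
cv2.imwrite('pics/c8.png',can)
E
```

```text
21.0 [ 0.5557 -0.2284  0.2435] [-3.1413 -0.0058 -0.4083] [ 0.68 -0.42 -0.45] 0.6027614224224107 0.0
((0.5550618767738342, -0.22805972397327423), (0.017100101336836815, 0.07152532041072845), 66.21660614013672)
```

View pics/c8.png

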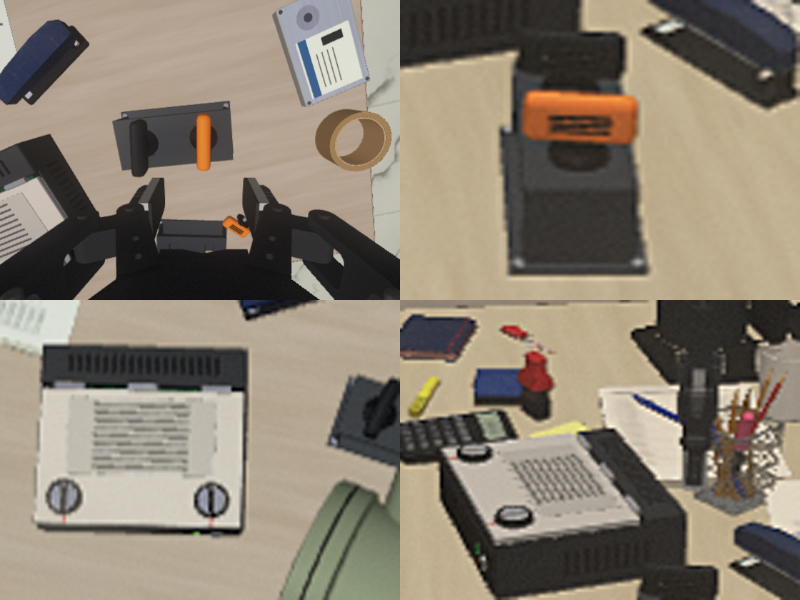

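```bash
python3 -c "
from cell import env
print(env.finish_job())"
```

```text
the job is handed in; nothing more can be done
None
```

I closed the cover, turned both screws clockwise until the torque rose at their stops (slots in line with the red marks), put the driver back fully down in its place, let go and handed the job in at about 21 s; I viewed 11 pictures, one over the limit of 10, and pressing the cover shut briefly put 46 N on the closed fingertips.

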